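Open the push-and-turn concentrate bottle in the darkroom rack

TASK

Open the square bottle of concentrate that stands in the bench rack: press its push-and-turn safety cap down, keep it down while you twist it anticlockwise (seen from above) until it comes free, then lift it off. Finish still holding the cap, straight above the bottle's open mouth and about 5 cm clear of it; do not put it down or let go. The bottle stays standing in its well, never lifted out of it, and the other bottles, the funnel and the developing tank are left where they are.

Things in the scene. Friction and masses are not known exactly. Their poses are not given: they have to be found in the camera images.
- cap: Black ribbed push-and-turn safety cap on the square bottle: round, 48 mm across, 30 mm high, flat top, 30 g, the widest here. Origin at the centre of its underside, z up, x along the bottle's x while locked. Locked, its underside is 157 mm and its top 187 mm above the bench. Pulled while locked it lifts the bottle. The shoulder is 23 mm below its underside (16 mm pressed).
- cap_top (a point): Centre of the cap's flat top, 30 mm above its origin. A spring inside pushes back with 4 N at first, 10 N at 5 mm down; hard stop at 7 mm (12.5 N). The locking catches are 4.5 mm deep, so hold it 5 to 7 mm down while turning.
- bottle: Square bottle of whitish plastic, 75 x 75 mm in plan, straight to 112 mm, round shoulder to 128 mm, then a 27 mm wide neck with three small lugs (37 mm across) up to the rim at 168 mm; 0.4 to 0.8 kg, loose in its well with 2 mm of play; the well keeps it from turning. It may stand in any of the three wells. Origin at the centre of its foot, 6 mm above the bench, z up, sides along x and y.
- mouth (a point): Centre of the bottle's rim, 168 mm above its foot. Pressed down, the cap turns anticlockwise from above on the neck's lugs: free to lift from 0.75 rad, end stop at 1.33 rad, so turn it 0.9 to 1.25 rad (0.1 N m). Clockwise, or not pressed down, it turns less than 0.1 rad.
- rack: Grey plastic rack screwed to the bench: a row of three square wells along its y axis, 85 mm apart (the middle one at its origin), outside 91 mm in x, 261 mm in y (309 mm over its two end feet), 62 mm high, walls and floor 6 mm thick. Origin on the bench under its centre, z up. Its place and yaw vary.
- round_bottle_a: Round whitish bottle with a narrow black cap (34 mm), 70 mm wide, 130 mm high, in another well of the rack, its top at 136 mm; leave it. Origin at the centre of its foot.
- round_bottle_b: Round whitish bottle with a narrow black cap (34 mm), 70 mm wide, 118 mm high, in another well of the rack; leave it. Origin at the centre of its foot.
- funnel: Black funnel standing mouth down on the bench, 130 mm wide, 125 mm high; leave it. Origin at the centre of its foot on the bench.
- tank: Black round film developing tank, 98 mm wide, 122 mm high, on the bench; leave it. Origin at the centre of its foot.

How it is judged (in metres and radians):
On the way, in this order (a step that is already met when the one before it is completed fails the run):
1. the cap is pressed down, at least 3 mm below its locked height on the bottle (z of cap in the frame of bottle below 0.148 m and horizontal distance between cap and bottle below 0.01 m), for 0.1 s.
2. the cap, still on the neck, is turned past its catches (0.65 rad or more from the locked position) (angle between the x axis of cap and the x axis of bottle, either way round above 0.65 rad and z of cap in the frame of bottle below 0.16 m), for 0.05 s.
At the end, for the whole second after the job is handed in: Cap held still in the fingers, off the bottle, its underside 20 to 120 mm above the rim and within 35 mm of the bottle's axis; bottle upright (0.1 rad) on its well's floor; other bottles within 20 mm, funnel and tank within 30 mm of their starts (z of cap in the frame of mouth between 0.02 and 0.12 m and horizontal distance between cap and mouth below 0.035 m and contact force between the fingers and cap above 1 N and contact force between cap and bottle below 0.05 N and linear speed of cap below 0.03 m/s and angle between bottle's own z axis and vertical below 0.1 rad and z of bottle in the frame of rack below 0.01 m and distance of bottle from where it was at the start of the episode below 0.015 m and distance of each of round_bottle_a, round_bottle_b from where it was at the start of the episode below 0.02 m and distance of each of funnel, tank from where it was at the start of the episode below 0.03 m); the arm keeps its last pose, push and grip.
It fails at once if the square bottle is lifted out of its well (more than 20 mm off the well's floor) (z of bottle in the frame of rack above 0.026 m).
It fails at once if another bottle, the funnel or the developing tank is knocked over (angle between any of round_bottle_a, round_bottle_b, funnel, tank's own z axis and vertical above 0.5 rad).
It also fails if it takes over 32 s, if anything falls off the work surface, if the arm or the gripper's body presses on something with over 40 N, if the wrist force passes 120 N, or if a joint passes its speed limit or range.

ROBOT

A 6-joint arm with a two-finger parallel gripper is mounted at the origin on the work surface. World frame = base frame: x ahead of the robot, y to its left, z up, the work surface at z = 0. Lengths are in mm, angles in rad, forces in N, time in s.
With the tool pointing down it reaches from about 275 to 825 mm from the base axis. Payload 4.9 kg.
Tool frame: the origin (TCP) lies midway between the tips of the shut fingers; the grasp point (between the pads) lies 19 mm behind it (r.tcp_to_grasp is the distance from the TCP to the grasp point, in mm); z points along the fingers, x is the direction in which the jaws open and shut, and the axes are right-handed (so a half turn about z gives the same grasp; the last joint's range is limited). The gripper opens to 85 mm and grips with 20 to 120 N. Pads are 22 mm wide; open, the fingers measure 114 mm over their backs; the gripper's body (76 mm by 85 mm) begins 54 mm behind the grasp point. The pads swing forward as they close: fully open they stand 13 mm farther back than shut.
Start: joints at [-1.367, 0.326, -0.193, 1.052, 0, 1.437], TCP at [182.289, -518.931, 231.281] pointing down, gripper open.
Joint ranges: [-2.65, 2.65], [-0.97, 1.79], [-1.3, 1.35], [-1.93, 2.1], [-1.47, 1.37], [-3.14, 3.14]. Speed limits (rad/s): [2.57, 2.57, 3.14, 3.14, 3.14, 3.14].

INTERFACE

Orientations are given as a rotation vector (axis times angle).
In Python, from cell import r gives the robot as it stands. The module is installed in compiled form; this text tells all that it offers. Calls block until the motion is done:
- r.movep(position, orientation): joint-space move of the TCP to a pose.
- r.move_linear(position, attitude=None, max_speed=150, force_limit=None): straight line of the TCP; attitude=None keeps the orientation; max_speed is the mean speed in mm/s. With force_limit (N) it stops when the force on the tool has changed by that much, and returns True; else False.
- r.move_j(angles): joint-space move.
- r.move_gripper(opening, grip_force=None): finger opening in mm; grip_force is the grip in N (None keeps the last); returns when the fingers have stopped.
- r.hold(seconds).
- r.inverse_kinematics(position, orientation): joint angles nearest the present ones, or None.
- r.grab_frame(name): name is "scene" or "top" or "wrist"; returns a dict with "img" (400x640x3 uint8, red, green, blue), "z_map" (400x640 float32, mm along the optical axis (not along the pixel's ray), 0 where there is no reading), "intrinsics" (3x3 intrinsics, pixels), "cam_to_world" (4x4, takes a point from camera to world coordinates). Camera axes: x right, y down, z forward; pixel columns grow to the right and rows downward; lengths in mm; the calibration is good to about 2 mm. The wrist camera is an equidistant fisheye: a pixel r from the principal point sees the ray r / f radians off the axis. A picture is of the moment at which its call begins.
A pose or a line that the arm cannot do raises r.IKError and nothing moves.
- r.sign_off(): hands the job in, once; it reports no verdict.
Readings, each from a call of its own:
- r.get_time(): time.
- r.get_q(): joint angles.
- r.get_joint_velocities(): joint speeds.
- r.get_joint_torque(): joint torques, N m.
- r.get_position(): TCP position.
- r.get_ee_rot(): TCP orientation.
- r.get_wrist_force(): force on the tool from outside, world axes, zero at the start.
- r.get_torque(): the same for the moment, N m.
- r.get_gripper_width(): finger opening in mm.
Only numpy, scipy, OpenCV 4.12 (cv2) and the standard library are available. Lean on these libraries where they do the work, as an engineer would, in place of code of your own. Each camera call takes 0.05 s, during which the arm holds its last target.

## Working session

There is one attempt and no reset: what is moved stays moved. The work goes in short steps, each a Python script; the robot and the scene stay as the last script left them, time stands still between calls to the robot, and variables do not carry over. Pictures are saved under pics/ and viewed, and the job is handed in when it is done.

```bash
mkdir -p pics; python3 - <<'E'
from cell import r
import cv2,numpy as np,pickle
for n in ["scene","top"]:
    f=r.grab_frame(n); pickle.dump(f,open(n+".pkl","wb"))
    cv2.imwrite(f"pics/{n}0.png",f["img"][:,:,::-1])
    print(n,f["intrinsics"].round(1).tolist(),f["cam_to_world"].round(3).tolist(),(f["z_map"]>0).mean())
print(r.get_time(),r.get_ee_rot(),r.tcp_to_grasp,r.get_gripper_width())
E
```

```text
scene [[382.4, 0.0, 317.2], [0.0, 382.4, 203.4], [0.0, 0.0, 1.0]] [[-0.507, 0.635, -0.583, 1126.392], [0.862, 0.358, -0.36, 415.613], [-0.02, -0.684, -0.729, 932.907], [0.0, 0.0, 0.0, 1.0]] 0.9956796875
top [[397.9, 0.0, 321.9], [0.0, 397.9, 195.3], [0.0, 0.0, 1.0]] [[-0.012, -0.997, 0.08, 405.781], [-1.0, 0.011, -0.013, 18.012], [0.012, -0.08, -0.997, 1203.11], [0.0, 0.0, 0.0, 1.0]] 0.9959609375
0.1 [-2.56245978e+00  1.81575386e+00  1.82739519e-03] 18.700000000000003 85.27643940411016
```

View pics/scene0.png

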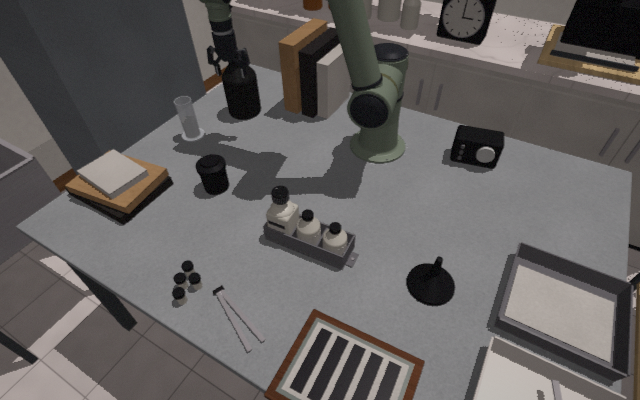

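View pics/top0.png

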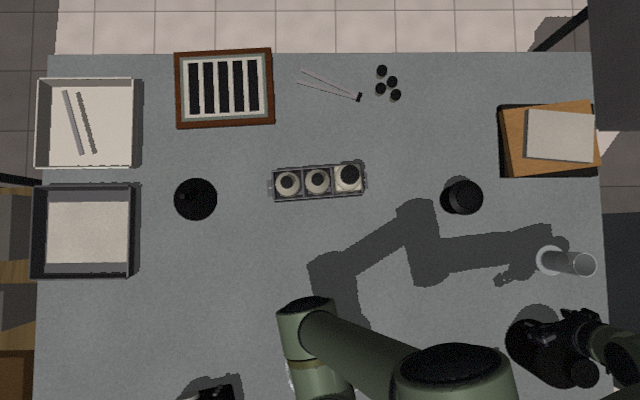

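The square bottle is in the well at the rack's right end in the top view. Its wide black cap is at about (349,174) in the top view and (280,194) in the scene view. The round bottles are beside it, at (288,182) and (317,181) in the top view. Next I measure the cap and the rack's yaw.

```bash
cat > h.py <<'E'
import numpy as np,cv2,pickle
def ray_z(f,uv,z):
    K=f["intrinsics"];T=f["cam_to_world"]
    d=T[:3,:3]@np.linalg.solve(K,[uv[0],uv[1],1]);o=T[:3,3]
    return o+d*(z-o[2])/d[2]
def cloud(f):
    K=f["intrinsics"];T=f["cam_to_world"];z=f["z_map"].astype(float)
    v,u=np.mgrid[:z.shape[0],:z.shape[1]]
    P=np.stack([(u-K[0,2])/K[0,0]*z,(v-K[1,2])/K[1,1]*z,z],-1)
    return P@T[:3,:3].T+T[:3,3]
E
python3 - <<'E'
from h import *
for n,(x0,y0,x1,y1) in dict(top=(330,155,370,200),scene=(265,180,300,210)).items():
    f=pickle.load(open(n+".pkl","rb"));P=cloud(f)
    Z=P[...,2]; reg=np.zeros(Z.shape,bool);reg[y0:y1,x0:x1]=1
    m=reg&(Z>180)&(Z<195)
    print(n,"top pts",m.sum(),P[m].mean(0).round(1),np.ptp(P[m],0).round(1), np.median(Z[m]))
    q=np.argwhere(m)[:,::-1].astype(np.float32); c,rad=cv2.minEnclosingCircle(q); print(c,rad,ray_z(f,c,187).round(1),ray_z(f,q.mean(0),187).round(1))
    dark=(reg&(f["img"].max(2)<60)&m); q=np.argwhere(dark)[:,::-1]; print("dark",len(q),ray_z(f,q.mean(0),187).round(1))
f=pickle.load(open("top.pkl","rb"));P=cloud(f);Z=P[...,2]
# rack rim points 56..68
reg=np.zeros(Z.shape,bool);reg[150:215,255:380]=1
m=reg&(Z>50)&(Z<70)
xy=P[m][:,:2].astype(np.float32);print("rim",len(xy),np.median(P[m][:,2]))
rect=cv2.minAreaRect(xy);print(rect)
# per-height bins of other objects
for nm,(x0,y0,x1,y1),lo in [("ra/rb",(270,168,303,198),100),("r2",(303,168,331,198),100),("funnel",(165,170,225,228),3),("tank",(440,172,490,220),110)]:
    reg=np.zeros(Z.shape,bool);reg[y0:y1,x0:x1]=1;m=reg&(Z>lo);print(nm,P[m].mean(0).round(),P[m].max(0).round(),P[m].min(0).round())
cv2.imwrite("pics/crop.png",cv2.resize(f["img"][140:220,250:390,::-1],None,fx=5,fy=5,interpolation=cv2.INTER_CUBIC))
E
```

```text
top top pts 282 [541.6 -66.3 187.3] [46.8 46.5 12.1] 187.43790550408693
(349.2878723144531, 174.13636779785156) 9.530515670776367 [541.2 -66.3 187. ] [541.7 -66.4 187. ]
dark 271 [541.3 -67.  187. ]
scene top pts 195 [543.1 -65.6 185.9] [48.2 49.6 10.1] 186.20003128711585
(279.5, 192.0) 8.732224464416504 [544.2 -65.5 187. ] [544.  -64.9 187. ]
dark 193 [544.1 -64.7 187. ]
rim 638 60.985845910406624
((536.577880859375, 18.049362182617188), (91.60150146484375, 261.37615966796875), 4.0386176109313965)
ra/rb [527. 100. 147.] [ 547.  123. 1203.] [406.  18. 100.]
r2 [534.  18. 121.] [560.  42. 141.] [512.  -5. 100.]
funnel [493. 375.  42.] [ 584.  476. 1203.] [406.  18.   3.]
tank [ 482. -384.  138.] [ 529.   18. 1203.] [ 406. -438.  110.]
```

View pics/crop.png

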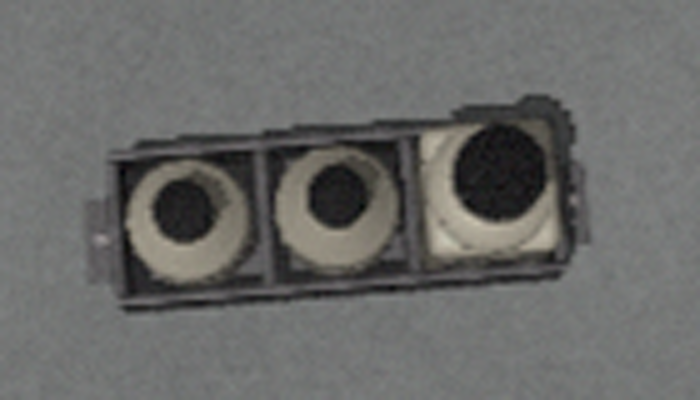

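Cap: (541.5,-66.5) from the top view and (544,-65) from the scene view, with top z about 187, as it must be. The rack rectangle is 91.6x261.4 mm centred at (536.6,18.0) with yaw 0.07. That puts the end well at (542.6,-66.7), which agrees. I'll choose a jaw yaw and move above the cap.

```bash
cat >> h.py <<'E'
from scipy.spatial.transform import Rotation as R
def down(yaw): # tool z down, jaw axis x at yaw
    return (R.from_euler('z',yaw)*R.from_euler('x',np.pi)).as_rotvec()
E
python3 - <<'E'
from h import *
from cell import r
for y in np.arange(-3,3.1,.5):
    q=r.inverse_kinematics([542.3,-66.2,250],down(y)); print(round(y,2),None if q is None else np.round(q,3))
yaw=-0.55
r.movep([542.3,-66.2,250],down(yaw))
print(r.get_time(),np.round(r.get_q(),3),r.get_position(),r.get_wrist_force())
f=r.grab_frame("wrist");pickle.dump(f,open("w.pkl","wb"))
cv2.imwrite("pics/w0.png",f["img"][:,:,::-1]);print(f["intrinsics"],f["cam_to_world"])
E
```

```text
-3.0 [-0.257  0.308 -0.17   1.093  0.    -1.969]
-2.5 [-0.257  0.308 -0.17   1.093  0.    -2.469]
-2.0 [-0.257  0.308 -0.17   1.093  0.    -2.969]
-1.5 [-0.257  0.308 -0.17   1.093  0.     2.814]
-1.0 [-0.257  0.308 -0.17   1.093  0.     2.314]
-0.5 [-0.257  0.308 -0.17   1.093  0.     1.814]
0.0 [-0.257  0.308 -0.17   1.093  0.     1.314]
0.5 [-0.257  0.308 -0.17   1.093  0.     0.814]
1.0 [-0.257  0.308 -0.17   1.093  0.     0.314]
1.5 [-0.257  0.308 -0.17   1.093  0.    -0.186]
2.0 [-0.257  0.308 -0.17   1.093  0.    -0.686]
2.5 [-0.257  0.308 -0.17   1.093  0.    -1.186]
3.0 [-0.257  0.308 -0.17   1.093  0.    -1.686]
2.175 [-0.258  0.308 -0.17   1.093 -0.     1.864] [542.20392046 -67.07188028 249.93284157] [-0.53204923 -0.31081665  0.52668787]
[[309.70691629   0.         318.65851946]
 [  0.         309.70691629 199.64076936]
 [  0.           0.           1.        ]] [[ 8.52001290e-01 -4.98706306e-01 -1.59329286e-01  5.83561511e+02]
 [-5.23539681e-01 -8.11550124e-01 -2.59408169e-01  1.24038424e-01]
 [ 6.47878731e-05  3.04431298e-01 -9.52534294e-01  3.93291514e+02]
 [ 0.00000000e+00  0.00000000e+00  0.00000000e+00  1.00000000e+00]]
```

View pics/w0.png

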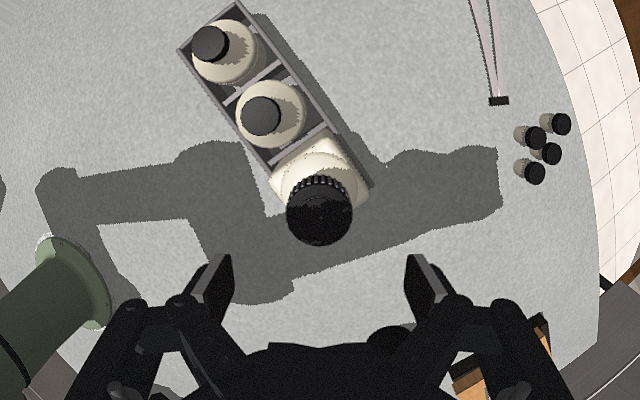

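In the wrist view, the cap's flat top is at about (320,212), laterally centred between the pads at (222,·) and (415,·). I'll confirm with the fisheye depth, then go down and grip.

```bash
python3 - <<'E'
from h import *
from cell import r
f=pickle.load(open("w.pkl","rb"));K=f["intrinsics"];T=f["cam_to_world"]
z=f["z_map"].astype(float);v,u=np.mgrid[:400,:640]
a=(u-K[0,2])/K[0,0];b=(v-K[1,2])/K[1,1];th=np.hypot(a,b)+1e-9
s=np.tan(th)/th
P=np.stack([a*s*z,b*s*z,z],-1)@T[:3,:3].T+T[:3,3]
m=np.zeros(z.shape,bool);m[165:255,275:365]=1
m&=(P[...,2]>182)&(P[...,2]<192)&(f["img"].max(2)<70)
c,rad=cv2.minEnclosingCircle(P[m][:,:2].astype(np.float32));print(m.sum(),c,rad,np.median(P[m][:,2]),P[m].mean(0))
ok=abs(c[0]-542.3)<4 and abs(c[1]+66.2)<4
if not ok: raise SystemExit("disagree")
y=-0.55; t=[542.3,-66.3]
print(r.move_linear(t+[157],down(y),max_speed=100,force_limit=8),r.get_position(),r.get_wrist_force())
r.move_gripper(40,60)
print(r.get_time(),r.get_gripper_width(),r.get_position(),r.get_wrist_force(),r.get_torque())
f=r.grab_frame("wrist");cv2.imwrite("pics/w1.png",f["img"][:,:,::-1])
E
```

```text
3293 (542.7086791992188, -66.05516815185547) 24.550432205200195 187.84890792621417 [543.54410388 -65.21942472 187.79502381]
False [542.83748538 -66.46560535 157.64307735] [0.07708568 0.09916245 0.43766863]
3.75 45.92327713966255 [542.66589932 -66.39808541 157.66154705] [-0.59996626 -0.28245104  4.05624737] [-0.00171583  0.13934526 -0.01421697]
```

View pics/w1.png

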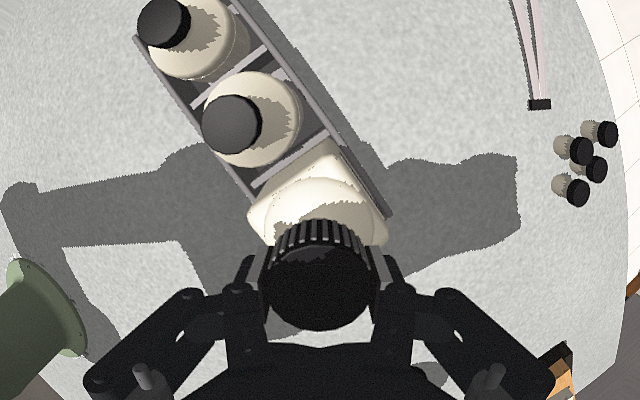

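The cap sits centred between the closed pads at about (320,275), with a width of 45.9 mm. Next I press down in steps, watching the spring force.

```bash
python3 - <<'E'
from h import *
from cell import r
y=-0.55; t=[542.5,-66.3]
for z in [154,152.5,151.5,150.8]:
    r.move_linear(t+[z],down(y),max_speed=20); r.hold(.1)
    F=r.get_wrist_force();print(z,r.get_time(),r.get_position().round(2),F.round(2),r.get_torque().round(3))
f=r.grab_frame("wrist");cv2.imwrite("pics/w2.png",f["img"][:,:,::-1])
f=r.grab_frame("scene");cv2.imwrite("pics/s2.png",cv2.resize(f["img"][150:270,220:380,::-1],None,fx=4,fy=4))
E
```

```text
154 4.2 [542.71 -66.45 154.71] [-1.81 -0.31  7.15] [ 0.055  0.415 -0.087]
152.5 4.55 [542.74 -66.43 153.44] [-2.86 -0.23  8.8 ] [ 0.055  0.478 -0.011]
151.5 4.9 [542.73 -66.41 152.57] [-3.62 -0.1   9.51] [ 0.045  0.545 -0.027]
150.8 5.25 [542.79 -66.42 152.  ] [-2.65 -0.35 10.71] [0.023 0.613 0.039]
```

View pics/w2.png

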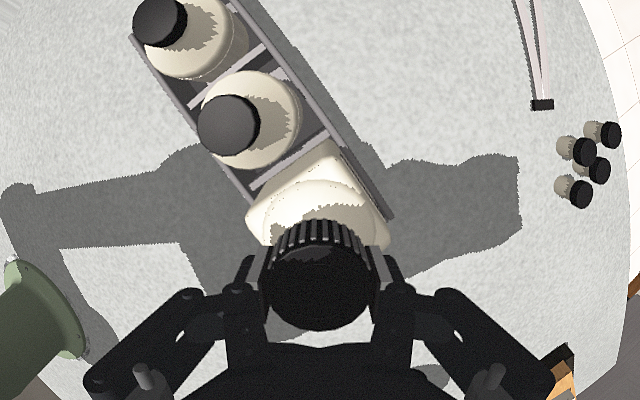

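Force and travel agree with the spring: 10.7 N at about 5.7 mm down. Now I press a touch more and turn anticlockwise in steps.

```bash
python3 - <<'E'
from h import *
from cell import r
y0=-0.55; t=[542.5,-66.3,150.2]
r.move_linear(t,down(y0),max_speed=20)
print(r.get_position().round(2),r.get_wrist_force().round(2))
for d in [.1,.2,.35,.5,.65,.8,.95,1.1]:
    r.move_j(r.inverse_kinematics(t,down(y0+d))); r.hold(.05)
    a=R.from_rotvec(r.get_ee_rot())
    x=a.as_matrix()[:,0];print(d,round(r.get_time(),2),"yaw",round(np.arctan2(x[1],x[0])-y0,3),r.get_position().round(2),r.get_wrist_force().round(2),r.get_torque().round(3),round(r.get_gripper_width(),2))
    if r.get_wrist_force()[2]<8.5: print("LOW")
f=r.grab_frame("wrist");cv2.imwrite("pics/w3.png",f["img"][:,:,::-1])
f=r.grab_frame("scene");cv2.imwrite("pics/s3.png",cv2.resize(f["img"][150:270,220:380,::-1],None,fx=4,fy=4))
E
```

```text
[542.8  -66.43 151.48] [-4.2   0.15 11.22]
0.1 5.9 yaw 0.1 [543.23 -66.49 151.63] [-2.28  0.92 10.09] [0.061 0.466 0.066] 46.01
0.2 6.2 yaw 0.2 [543.55 -66.56 151.74] [-1.43  1.   11.21] [0.088 0.333 0.035] 45.88
0.35 6.52 yaw 0.35 [543.84 -66.62 151.84] [-0.81  0.3  10.73] [0.089 0.292 0.077] 46.14
0.5 6.83 yaw 0.5 [543.98 -66.65 151.87] [-0.76  0.38 11.33] [0.017 0.241 0.083] 46.16
0.65 7.15 yaw 0.65 [543.97 -66.59 151.87] [-0.03  0.36 10.59] [0.069 0.214 0.081] 46.03
0.8 7.47 yaw 0.8 [543.92 -66.54 151.86] [-0.19  0.16 11.69] [0.152 0.214 0.064] 46.19
0.95 7.78 yaw 0.95 [543.79 -66.51 151.82] [-0.6   1.63 10.36] [0.076 0.281 0.036] 45.98
1.1 8.1 yaw 1.1 [543.65 -66.54 151.77] [-0.79 -0.28 11.21] [0.089 0.386 0.057] 45.96
```

View pics/w3.png

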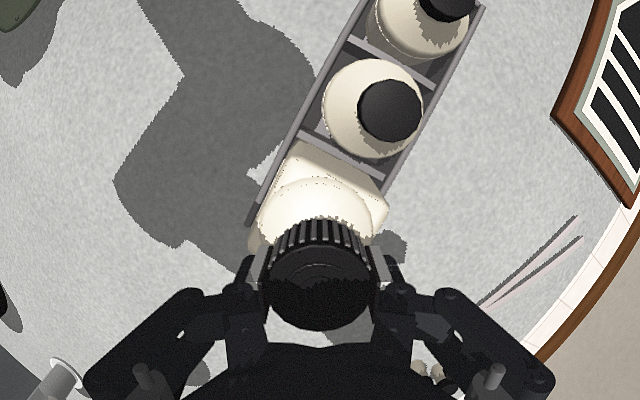

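View pics/s3.png

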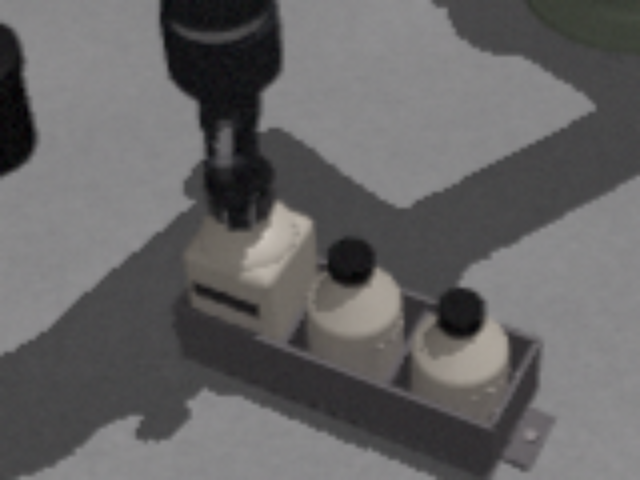

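The cap turned 1.1 rad at about 11 N down and at most 0.08 N m. Slipping pads would need far more torque than that, and there was no end-stop jump. I'll lift gently and watch for any pull from the bottle.

```bash
python3 - <<'E'
from h import *
from cell import r
a=down(-0.55+1.1); t=[542.5,-66.3]
for z in [153,156,159,161,164,168]:
    r.move_linear(t+[z],a,max_speed=25)
    F=r.get_wrist_force();print(z,round(r.get_time(),2),r.get_position().round(2),F.round(2),r.get_torque().round(3))
    if F[2]<-3: print("PULL");break
else:
    f=r.grab_frame("scene");cv2.imwrite("pics/s4.png",cv2.resize(f["img"][150:270,220:380,::-1],None,fx=4,fy=4))
E
```

```text
153 8.46 [543.6  -66.53 154.31] [-0.18  0.18  8.11] [0.034 0.169 0.012]
156 8.72 [543.59 -66.5  156.89] [ 1.13 -1.18  6.18] [ 0.004 -0.104  0.032]
159 8.99 [542.81 -66.37 159.14] [ 1.72 -0.19  3.33] [-0.03  -0.279 -0.012]
161 9.24 [541.93 -66.15 160.58] [0.49 0.92 0.69] [-0.042 -0.047  0.017]
164 9.51 [542.34 -66.26 163.93] [0.25 0.3  0.07] [ 0.006  0.005 -0.001]
168 9.82 [542.67 -66.31 168.23] [ 0.5  -0.61 -0.8 ] [ 0.045 -0.025 -0.001]
```

There's no pull, so the cap is free. I'll keep lifting until it is about 5 cm clear.

```bash
python3 - <<'E'
from h import *
from cell import r
a=down(-0.55+1.1); t=[542.8,-66.3]
print(r.move_linear(t+[185],a,max_speed=40,force_limit=4),r.get_wrist_force().round(2))
print(r.move_linear(t+[226],a,max_speed=60,force_limit=4),r.get_wrist_force().round(2))
r.hold(.4)
print(r.get_time(),r.get_position(),r.get_wrist_force().round(2),r.get_gripper_width())
f=r.grab_frame("scene");pickle.dump(f,open("s5.pkl","wb"));cv2.imwrite("pics/s5.png",cv2.resize(f["img"][130:270,210:380,::-1],None,fx=4,fy=4))
f=r.grab_frame("wrist");cv2.imwrite("pics/w5.png",f["img"][:,:,::-1])
E
```

```text
False [-0.06 -0.25 -0.07]
False [-0.15 -0.07 -0.59]
11.675 [542.73623128 -66.28851083 225.80902468] [ 0.57 -0.06 -0.43] 46.05448582463382
```

View pics/s5.png

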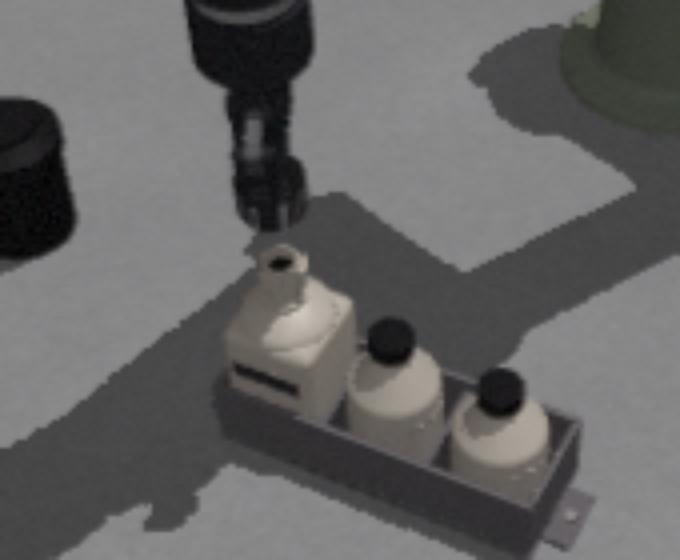

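View pics/w5.png

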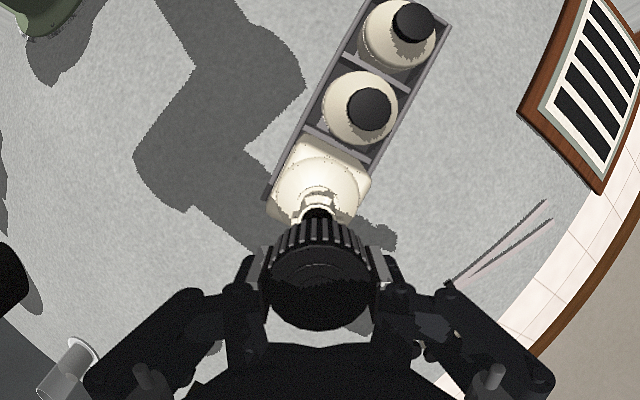

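The scene crop shows the open mouth at about (282,262), with the cap held straight above it at (270,200). The bottle is upright in its well and the round bottles haven't moved. By travel, the underside is at about 225 mm and the rim at 174 mm, which gives about 51 mm of clearance.

```bash
python3 -c "
from cell import r
r.sign_off();print(r.get_time(),r.get_gripper_width(),r.get_position())"
```

```text
the job is handed in; nothing more can be done
the job is handed in; nothing more can be done
```

The bottle is open and the job is handed in. The gripper still holds the cap straight above the mouth. By how far the arm rose, the cap is about 51 mm clear of the rim. I handed in at about 11.8 s of the 32 s allowed, and the interface gave no verdict.

- **Finding and gripping:** the top, scene and wrist views put the cap within about 3 mm of each other, and the rack's position agreed. I gripped it at 60 N; the width read 46 mm against the 48 mm given, a difference I took as compliance and didn't look into.
- **Press and turn:** I pressed it about 6 mm down (10 to 11.7 N, matching the spring). I then turned it 1.1 rad anticlockwise at no more than 0.09 N m, with no sign of slipping or reaching the end stop.
- **Lift:** the bottle didn't pull on the cap as it came off; the vertical force stayed within 1 N of zero once the spring let go. The tool drifted about 1 to 2 mm sideways during the turn and early lift.
- **Last checks:** the final pictures show the open mouth, the bottle upright in its well and the round bottles in place. The arm never went near the funnel or the tank, and I didn't measure their positions again.

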